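# Ink the hand stamp in the open ink tin and stamp the envelopes

### The job

Take the wooden hand stamp by its knob, dip its face into the open ink tin and press the sprung pad clearly down to ink it, then press the stamp face firmly and flat on the top envelope, well inside its edges. Finally stand the stamp upright on its cork coaster again and let go. Keep the stamp roughly upright throughout, and do not shift the envelopes, the ink bottle or the black tumbler.

Things in the scene. Friction and masses are not known exactly. Their poses are not given: they have to be found in the camera images.
- rubber_stamp: Wooden hand stamp, loose, 50 g, 78 mm tall. Origin: centre of its flat underside (the stamp face); z up along its axis. Foot block 24 mm (its x) by 46 mm (its y), 16 mm high; above it a round knob up to 30 mm in diameter reaching to z = 78 mm; grip the knob 50 to 65 mm above the face. It starts upright on the cork coaster.
- ink_tin: Round open dark steel ink tin, fixed to the desk, outer diameter 94 mm (98 mm at the rim), 34 mm high, mouth 90 mm in diameter. Origin: centre of its underside, on the desk top; z up. Inside lies a round blue sprung ink pad, 83 mm in diameter, its top 20 mm above the origin (14 mm below the rim).
- ink_pad (a joint): How far the sprung ink pad in the tin is pressed down, m: 0 at rest, 0.005 fully down. It starts to move at about 1 N and is fully down at about 4.5 N.
- ink_rim (a point): Centre of the tin's mouth, level with its rim, 34 mm above the desk.
- envelopes: Flat stack of cream envelopes lying with the blank back upward, loose on the desk, 111 mm (its x) by 222 mm (its y), 10 mm thick. Origin: centre of its upper side, 10 mm above the desk; z points down. A fixed computer monitor, about 0.45 m tall, stands just to their right (between the robot's start and the work; its near corner is about 0.38 m ahead and 0.05 m left of the base): pass above it.
- coaster: Round cork coaster, fixed to the desk, 100 mm in diameter, 6 mm thick. Origin: centre of its underside; z up.
- ink_bottle: Dark blue closed ink bottle with a black cap, 53x52x64 mm, loose bystander. Origin: centre of its underside.
- candle_tumbler: Black tumbler, 66 mm in diameter, 75 mm high, loose bystander. Origin: centre of its underside.

How it is judged (in metres and radians):
On the way, in this order (a step that is already met when the one before it is completed fails the run):
1. the held, upright stamp dips into the ink tin and presses the pad down by at least 2 mm for 0.2 s (value of joint ink_pad above 0.002 m and horizontal distance between rubber_stamp and ink_tin below 0.03 m and z of rubber_stamp in the frame of ink_tin below 0.019 m and angle between rubber_stamp's own z axis and vertical below 0.2 rad and contact force between the fingers and rubber_stamp above 0.5 N), for 0.2 s.
2. the held, upright stamp is pressed on the top envelope, inside its edges, with more than 2 N for 0.2 s (contact force between rubber_stamp and envelopes above 2 N and contact force between the fingers and rubber_stamp above 0.5 N and x of rubber_stamp in the frame of envelopes between -0.044 and 0.044 m and y of rubber_stamp in the frame of envelopes between -0.1 and 0.1 m and angle between rubber_stamp's own z axis and vertical below 0.2 rad), for 0.2 s.
At the end, for the whole second after the job is handed in: The stamp stands upright (within 0.1 rad) and at rest on the cork coaster, its axis within 34 mm of the coaster's centre; envelopes, ink bottle and black tumbler are within 30 mm of where they started (horizontal distance between rubber_stamp and coaster below 0.034 m and z of rubber_stamp in the frame of coaster between 0.003 and 0.009 m and angle between rubber_stamp's own z axis and vertical below 0.1 rad and linear speed of rubber_stamp below 0.02 m/s and distance of each of envelopes, ink_bottle, candle_tumbler from where it was at the start of the episode below 0.03 m); the robot touches nothing.
It fails at once if the stamp is tipped by more than 0.6 rad (angle between rubber_stamp's own z axis and vertical above 0.6 rad).
It fails at once if the envelopes, the ink bottle or the black tumbler are shifted by more than 30 mm (distance of any of envelopes, ink_bottle, candle_tumbler from where it was at the start of the episode above 0.03 m).
It also fails if it takes over 64 s, if anything falls off the work surface, if the arm or the gripper's body presses on something with over 40 N, if the wrist force passes 120 N, or if a joint passes its speed limit or range.

### The arm

A 6-joint arm with a two-finger parallel gripper is mounted at the origin on a cart in front of the work surface, level with it; the furniture and walls round the work are solid. World frame = base frame: x ahead of the robot, y to its left, z up, the work surface at z = 0. Lengths are in m, angles in degrees, forces in N, time in s.
With the tool pointing down it reaches from about 0.3 to 0.75 m from the base axis. Payload 8.5 kg.
Tool frame: the origin (TCP) lies midway between the tips of the shut fingers; the grasp point (between the pads) lies grasp_offset behind it (grasp_offset is the distance from the TCP to the grasp point, in m); z points along the fingers, y is the line along which they close (so a half turn about z gives the same grasp; the last joint's range is limited). The gripper opens to 85 mm and grips with 20 to 120 N. Pads are 22 mm wide; open, the fingers measure 114 mm over their backs; the gripper's body (76 mm by 85 mm) begins 54 mm behind the grasp point. The pads swing forward as they close: fully open they stand 13 mm farther back than shut.
Start: joints at [-12.336, 21.807, 74.336, -0, 83.858, -12.336], TCP at [0.55, 0, 0.231] pointing down, gripper open.
Joint ranges: [-178.18, 178.18], [-50.72, 133.34], [12.68, 142.11], [-81.47, 261.47], [9.98, 163.14], [-165.26, 165.26]. Speed limits (degrees/s): [136.94, 136.94, 180, 180, 180, 180].

### API

Orientations are given as a 3x3 rotation matrix whose columns are the frame's x, y, z axes.
In Python, from rig import observe, get_image, camera_params, close_job, grasp_offset gives the robot as it stands.
- The arm moves only by the shell command python3 -m handwheel 'ROWS' [OPENING] [FORCE]. ROWS is JSON, a list of rows, each a list of 2 entries, a list of its own where there are three numbers: the shift along the tool's x, y, z as a fraction of full scale, then the turn, a rotation vector about the tool's x, y, z as a fraction of full scale. In form: [[[dx, dy, dz], [ax, ay, az]], ...]. A call has 1 to 10 rows; each row is the pose to reach, as a shift and turn from the pose commanded when the call began, along the tool's axes at that moment, turning the shorter way round; what a row does not reach only later rows make up. Full scale, the value 1, is 0.5 m for a shift and pi rad for a turn. A row lasts 1/10 s, in which the tool goes at most 50 mm and 8.59 degrees, less where a joint would pass 70% of its speed; a pose out of reach is approached as far as the arm can. A call with a number of a shift or a turn outside -1 to 1 is refused whole. A call with a gripper value outside its range is refused whole. OPENING is the opening, from 0 (shut) to 1 (fully open), set as the call begins (- or left out, the last holds). The fingers move at their own pace and stop on an object; FORCE is the grip in N (left out, the last holds). Time passes only in rows, so rows that repeat a pose let the fingers close. It gives the time, the measured TCP pose, the force, the opening and the grip force at its end, in the units of the state.
- observe(): the state, without advancing time (a new reading comes with each control period).
- get_image(name): name is "scene" or "side" or "wrist"; returns (picture, depth): 480x640x3 uint8, red, green, blue; 480x640 float32, m along the optical axis (not along the pixel's ray), 0 where there is no reading.
- camera_params(name): a dict with "K" (3x3 intrinsics, pixels), "R" (3x3) and "t" (3): a world point X has camera coordinates R X + t. Camera axes: x right, y down, z forward; pixel columns grow to the right and rows downward; lengths in m; the calibration is good to about 2 mm. The wrist camera is an equidistant fisheye: a pixel r from the principal point sees the ray r / f radians off the axis. A picture is of the moment at which its call begins: read the wrist's pose just before it. camera_params takes no time and is no camera call; for the wrist camera it gives the pose at the moment of the call.
- close_job(): hands the job in; it is judged then, once.
The state is a dict: "time_s": time; "q": joint angles; "qvel": joint speeds; "joint_efforts": joint torques, N m; "position": TCP position; "tool_rot": TCP orientation; "ft_force": force on the tool from outside, world axes, zero at the start; "wrist_torque": the same for the moment, N m; "grip_width": finger opening in m; "gripper_force": force on a finger pad.
Only numpy, scipy, OpenCV 4.12 (cv2) and the standard library are available. Lean on these libraries where they do the work, as an engineer would, in place of code of your own. Each camera call takes 0.05 s, during which the arm holds its last target. There are 200 camera calls.

## Working session

There is one attempt and no reset: what is moved stays moved. The work goes in short steps, Python scripts to look and compute and a shell command to move; the robot and the scene stay as the last step left them, time stands still between calls to the robot, and variables do not carry over. Pictures are saved under pics/ and viewed, at most 10 in all, crops included, and the job is handed in when it is done.

```bash
mkdir -p pics; ls; python3 - <<'E'
from rig import *
import cv2,numpy as np
s=observe();print(s['time_s'],s['position'],np.round(s['tool_rot'],3).tolist(),grasp_offset if not callable(grasp_offset) else grasp_offset())
for n in ('scene','side'):
    p,d=get_image(n);cv2.imwrite(f'pics/{n}0.png',p[:,:,::-1]);np.save(f'{n}0.npy',d)
    c=camera_params(n);print(n,{k:np.round(v,3).tolist() if not isinstance(v,str) else v for k,v in c.items()})
E
```

```text
pics
0.0 [5.49702268e-01 9.10735528e-05 2.30697021e-01] [[-0.0, 1.0, -0.001], [1.0, 0.0, 0.0], [0.0, -0.001, -1.0]] 0.0187
scene {'K': [[433.371, 0.0, 316.046], [0.0, 433.371, 239.077], [0.0, 0.0, 1.0]], 'R': [[-0.866, -0.499, 0.001], [-0.376, 0.652, -0.659], [0.328, -0.571, -0.753]], 't': [0.587, 0.06, 0.877]}
side {'K': [[622.019, 0.0, 327.495], [0.0, 622.019, 249.543], [0.0, 0.0, 1.0]], 'R': [[0.548, 0.836, 0.01], [0.717, -0.463, -0.521], [-0.431, 0.293, -0.853]], 't': [-0.504, -0.228, 1.278]}
```

View pics/scene0.png

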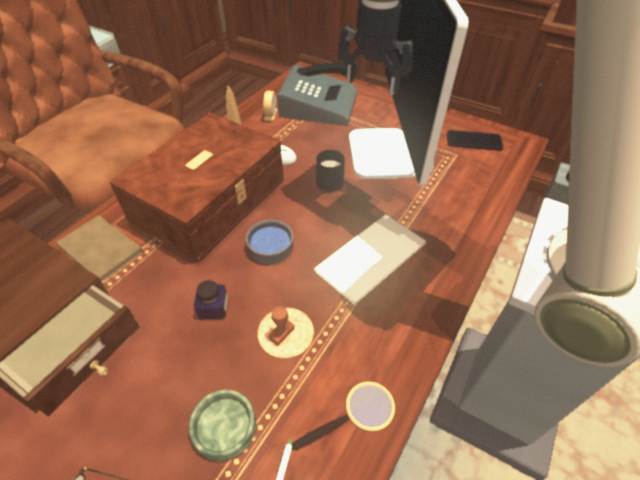

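View pics/side0.png

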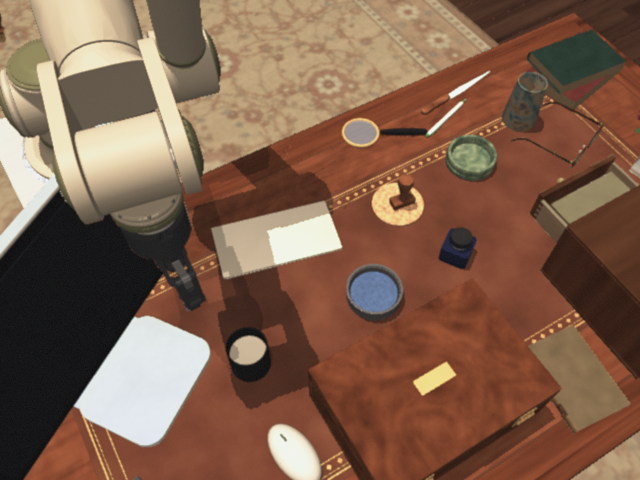

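The scene view shows the stamp on the coaster at about (282,330), the tin at (270,242), the envelopes at (371,260), the bottle at (210,298) and the tumbler at (330,170). In the side view the coaster is at (398,204), the tin at (375,292) and the envelope corners at (212,230), (328,203), (341,245) and (226,277). Next I'll turn these into positions.

```bash
cat > h.py <<'E'
import numpy as np,cv2
from rig import *
def cloud(n,d):
    c=camera_params(n);K,R,t=map(np.array,(c['K'],c['R'],c['t']))
    v,u=np.mgrid[:480,:640];X=np.stack([(u-K[0,2])/K[0,0]*d,(v-K[1,2])/K[1,1]*d,d],-1)
    return (X-t)@R
def plane(n,px,z):
    c=camera_params(n);K,R,t=map(np.array,(c['K'],c['R'],c['t']))
    o=-R.T@t;r=R.T@np.linalg.inv(K)@[px[0],px[1],1];return o+r*(z-o[2])/r[2]
E
python3 - <<'E'
from h import *
np.set_printoptions(precision=4,suppress=True)
for n,env in (('side',[(212,230),(328,203),(341,245),(226,277)]),('scene',[(316,268),(386,217),(425,243),(352,301)])):
    d=np.load(n+'0.npy');P=cloud(n,d)
    print(n);[print(' env',plane(n,p,.01)) for p in env]
    e=np.array([plane(n,p,.01) for p in env]);print(' envc',e.mean(0))
    im=cv2.imread(f'pics/{n}0.png').astype(int)
    c0=plane(n,(398,204) if n=='side' else (286,332),.006);t0=plane(n,(375,292) if n=='side' else (270,242),.025)
    print(c0,t0)
    ok=d>0
    r=np.hypot(*(P[...,:2]-c0[:2]).transpose(2,0,1))
    m=ok&(r<.08)&(P[...,2]>.002)&(P[...,2]<.012)&(im[...,1]>120)
    (cx,cy),rad=cv2.minEnclosingCircle(P[m][:,:2].astype(np.float32));print('coaster',cx,cy,rad,np.median(P[m],0),m.sum())
    for lo,hi in((.012,.024),(.03,.045),(.045,.055),(.055,.07),(.07,.1)):
        m=ok&(r<.05)&(P[...,2]>lo)&(P[...,2]<hi);q=P[m]
        if len(q)>4:print('stamp',lo,len(q),q.mean(0),(q.min(0)+q.max(0))/2,np.ptp(q,0))
    r=np.hypot(*(P[...,:2]-t0[:2]).transpose(2,0,1))
    m=ok&(r<.07)&(P[...,2]>.028)&(P[...,2]<.045);(cx,cy),rad=cv2.minEnclosingCircle(P[m][:,:2].astype(np.float32));print('rim',cx,cy,rad,np.percentile(P[m][:,2],[5,50,95]))
    m=ok&(r<.05)&(im[...,0]>im[...,2]+40);(cx,cy),rad=cv2.minEnclosingCircle(P[m][:,:2].astype(np.float32));print('pad',cx,cy,rad,P[m].mean(0))
E
```

```text
side
 env [0.3504 0.1172 0.01  ]
 env [0.4155 0.3316 0.01  ]
 env [0.5073 0.2998 0.01  ]
 env [0.4522 0.0916 0.01  ]
 envc [0.4314 0.2101 0.01  ]
[0.4879 0.4447 0.006 ] [0.6258 0.2903 0.025 ]
coaster 0.47294655442237854 0.4495770335197449 0.06381914764642715 [0.4898 0.4352 0.0051] 1227
stamp 0.012 232 [0.4913 0.4489 0.0197] [0.4894 0.4524 0.018 ] [0.0304 0.0494 0.0119]
stamp 0.03 26 [0.4927 0.4483 0.0359] [0.4922 0.4495 0.0375] [0.0113 0.0105 0.0147]
stamp 0.045 25 [0.4939 0.4465 0.0498] [0.4924 0.449  0.05  ] [0.0135 0.0151 0.0098]
stamp 0.055 60 [0.4955 0.4451 0.0649] [0.4912 0.4495 0.0626] [0.0243 0.0268 0.0145]
stamp 0.07 174 [0.4904 0.4505 0.0776] [0.4887 0.4521 0.0771] [0.0282 0.0285 0.014 ]
rim 0.6216697096824646 0.2908474802970886 0.04990960285067558 [0.0289 0.0323 0.0359]
pad 0.6214799880981445 0.29117467999458313 0.04065962880849838 [0.621  0.2912 0.0193]
scene
 env [0.5059 0.2986 0.01  ]
 env [0.4425 0.0985 0.01  ]
 env [0.3408 0.1273 0.01  ]
 env [0.4085 0.3322 0.01  ]
 envc [0.4244 0.2142 0.01  ]
[0.4821 0.4473 0.006 ] [0.6155 0.2977 0.025 ]
coaster 0.4685884416103363 0.4498239755630493 0.06990449130535126 [0.4694 0.454  0.0053] 1735
stamp 0.012 267 [0.4834 0.4594 0.0202] [0.4858 0.4545 0.018 ] [0.0291 0.0477 0.0119]
stamp 0.03 26 [0.4827 0.4587 0.0352] [0.4851 0.4567 0.0374] [0.0136 0.0115 0.0147]
stamp 0.045 18 [0.4808 0.4615 0.0504] [0.4829 0.4605 0.0501] [0.0162 0.009  0.0096]
stamp 0.055 53 [0.48   0.4626 0.0654] [0.485  0.4561 0.0628] [0.0263 0.0255 0.0135]
stamp 0.07 219 [0.4841 0.4564 0.0779] [0.4854 0.4545 0.0771] [0.027  0.0273 0.0135]
rim 0.6199358105659485 0.2919129431247711 0.05032806470990181 [0.0289 0.0326 0.035 ]
pad 0.6228926777839661 0.29007452726364136 0.039152681827545166 [0.6234 0.2894 0.0193]
```

```bash
python3 - <<'E'
from h import *
H=np.full((24,28),-1.)  # x .1...1.3 , y -.3...1.1, 5cm
for n in('scene','side'):
    d=np.load(n+'0.npy');P=cloud(n,d)[d>0]
    i=np.floor((P[:,0]-.1)/.05).astype(int);j=np.floor((P[:,1]+.3)/.05).astype(int)
    k=(i>=0)&(i<24)&(j>=0)&(j<28);np.maximum.at(H,(i[k],j[k]),P[k,2])
print('y(cm)  ',' '.join(f'{-30+5*j:3d}' for j in range(28)))
for i in range(24):print(f'x{10+5*i:4d}: ',' '.join(f'{int(round(h*100)):3d}' if h>-.9 else '  .' for h in H[i]))
E
```

```text
y(cm)   -30 -25 -20 -15 -10  -5   0   5  10  15  20  25  30  35  40  45  50  55  60  65  70  75  80  85  90  95 100 105
x  10:  -72 -72   0   0   0   1   1   1   0  36  45  41 -72   .   .   .   .   .   .   .   .   .   .   .   .   .   .   .
x  15:    0   0   0   0   0   0   0   0   0  37  54  44 -72 -73   .   .   .   .   .   .   .   .   .   .   .   .   .   .
x  20:    0   0   0   0   0   0   0   0   0   1  54   1   1   1   1   1   1   0   1   0   0   0   0   0   0   0   0   .
x  25:    1   0   0   0   0   0   0   0   1   1   1   1   1   1   1   1   1   1   1   1   1   0   1   1   1   1   1   0
x  30:    1   0   0   0   0  55   1   1   1   1   1   0   1   1   1   1   2   2   1   1   1   1   1   5   6   6   5   3
x  35:    1   1   0   0   0  57  57  55   1   1   1   1   1   1   1   1   1   2   2   1   1   1   1   6   6   6   6   6
x  40:    1   1   0   0   4  56  57  57   1   1   1   1   1   1   1   1   1   3   3   3   1  11  11   6   6   6   6   6
x  45:    .   .   2  43  43  54  55  54   1   1   1   1   1   1   8   8   1   3   2   3   2  11  11   6   6   6   6   6
x  50:    0   2  43 
[... 1199 characters left out ...]
   0   0   0   .   .   .   .   .   .   1   1   1   2   2   0   .   .   .   .   .   .   .   .   .   .
x 105:    .   .   .   .   .   .   .   .   .   .   .   .   .   .   .   .   .   .   . -72 -72 -72 -72 -72 -72   .   .   .
x 110:    .   .   .   .   .   .   .   .   .   .   .   .   .   .   .   .   .   .   .   . -72 -72 -72 -72 -73   .   .   .
x 115:    .   .   .   .   .   .   .   .   .   .   .   .   .   .   .   .   .   .   .   .   .   . -72   .   .   .   .   .
x 120:    .   .   .   .   .   .   .   .   .   .   .   .   .   .   .   .   .   .   .   .   .   .   .   .   .   .   .   .
x 125:    .   .   .   .   .   .   .   .   .   .   .   .   .   .   .   .   .   .   .   .   .   .   .   .   .   .   .   .
```

Every measurement fits the given sizes, and the monitor sits at azimuth 7.5° and below. I'll go up first, then left over the stamp.

```bash
python3 -m handwheel '[[[0,0,-0.4],[0,0,0]],[[0,0,-0.4],[0,0,0]],[[0,0,-0.4],[0,0,0]],[[0,0,-0.4],[0,0,0]],[[0,0,-0.4],[0,0,0]]]' 1 && python3 -m handwheel '[[[0.906,-0.124,0],[0,0,0]],[[0.906,-0.124,0],[0,0,0]],[[0.906,-0.124,0],[0,0,0]],[[0.906,-0.124,0],[0,0,0]],[[0.906,-0.124,0],[0,0,0]],[[0.906,-0.124,0],[0,0,0]],[[0.906,-0.124,0],[0,0,0]],[[0.906,-0.124,0],[0,0,0]],[[0.906,-0.124,0],[0,0,0]],[[0.906,-0.124,0],[0,0,0]]]'
```

```text
time_s: 0.6
position: [0.5504, -0.0, 0.438]
tool_rot: [[-0.0, 1.0, 0.012], [1.0, 0.0, -0.003], [-0.003, 0.012, -1.0]]
ft_force: [-0.2, 0.1, 0.0]
grip_width: 0.0853
gripper_force: 0.0
time_s: 1.6
position: [0.4865, 0.4577, 0.4284]
tool_rot: [[-0.005, 1.0, -0.004], [1.0, 0.005, -0.002], [-0.001, -0.004, -1.0]]
ft_force: [-0.1, -0.9, 0.3]
grip_width: 0.085
gripper_force: 0.0
```

```bash
python3 -m handwheel '[[[0,0,0.2],[0,0,0]],[[0,0,0.4],[0,0,0]],[[0,0,0.4],[0,0,0]],[[0,0,0.4],[0,0,0]],[[0,0,0.4],[0,0,0]],[[0,0,0.4],[0,0,0]],[[0,0,0.4],[0,0,0]],[[0,0,0.4],[0,0,0]]]' && python3 - <<'E'
from h import *
np.set_printoptions(precision=4,suppress=True)
s=observe();print(s['position'],s['q'])
c=camera_params('wrist');p,d=get_image('wrist');cv2.imwrite('pics/w1.png',p[:,:,::-1]);np.save('w1.npy',d)
R=np.array(c['R']);print(np.array(c['K']),R,-R.T@np.array(c['t']),{k for k in c})
np.savez('w1c.npz',K=c['K'],R=R,t=c['t'])
E
```

```text
time_s: 2.4
position: [0.489, 0.4535, 0.2345]
tool_rot: [[0.0, 1.0, 0.005], [1.0, -0.0, 0.003], [0.003, 0.005, -1.0]]
ft_force: [0.2, -0.0, -0.3]
grip_width: 0.0853
gripper_force: 0.0
[0.489  0.4535 0.2345] [32.6995 33.8559 53.0811 -0.0008 92.7381 32.7047]
[[371.6483   0.     319.8886]
 [  0.     371.6483 242.0674]
 [  0.       0.       1.    ]] [[ 1.      0.0003  0.0055]
 [-0.0013 -0.9602  0.2793]
 [ 0.0054 -0.2793 -0.9602]] [0.4885 0.5246 0.3781] {'R', 'K', 't'}
```

View pics/w1.png

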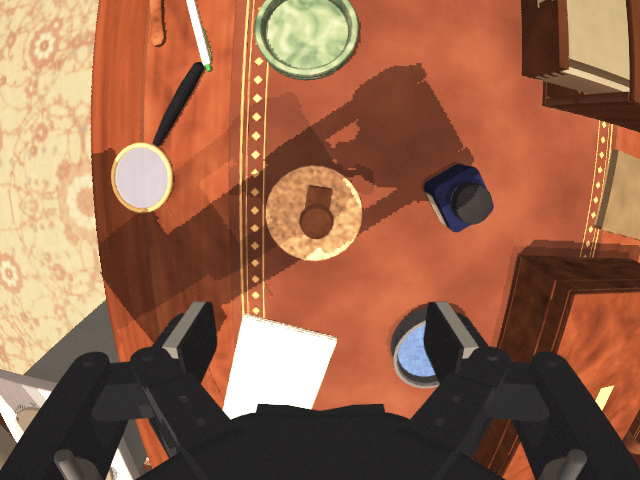

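The wrist view shows the knob top at (317,222), the coaster centred at (314,213) and the bottle cap at (473,205), which is well clear. The tin pad is at about (425,350) and the envelope's far corners are at (243,316) and (336,340). I'll turn these into positions with the fisheye model.

```bash
python3 - <<'E'
import numpy as np
c=np.load('w1c.npz');K,R,t=c['K'],c['R'],c['t']
def f(px,z):
    v=np.array([px[0]-K[0,2],px[1]-K[1,2]]);r=np.hypot(*v);th=r/K[0,0]
    d=R.T@np.r_[v/r*np.sin(th),np.cos(th)];o=-R.T@t;return np.round(o+d*(z-o[2])/d[2],4)
for n,p,z in [('knob',(317,222),.08),('coaster',(314,213),.006),('coast L',(266,213),.006),('coast R',(362,213),.006),('foot tl',(308,186),.022),('foot tr',(332,188),.022),('env1',(243,316),.01),('env2',(336,340),.01),('tin rim left',(391,350),.034)]:print(n,f(p,z))
E
```

```text
knob [0.4878 0.4551 0.08  ]
coaster [0.4846 0.4473 0.006 ]
coast L [0.4352 0.4476 0.006 ]
coast R [0.5338 0.4474 0.006 ]
foot tl [0.479  0.4773 0.022 ]
foot tr [0.5022 0.4753 0.022 ]
env1 [0.404  0.3309 0.01  ]
env2 [0.5091 0.3005 0.01  ]
tin rim left [0.569  0.3004 0.034 ]
```

```bash
python3 -m handwheel '[[[0,0.0,0.06],[0,0,0]],[[0,0,0.13],[0,0,0]],[[0,0,0.2],[0,0,0]],[[0,0,0.26],[0,0,0]],[[0,0,0.32],[0,0,0]],[[0,0,0.36],[0,0,0]],[[0,0,0.378],[0,0,0]],[[0,0,0.378],[0,0,0]],[[0,0,0.378],[0,0,0]],[[0,0,0.378],[0,0,0]]]' && python3 -m handwheel '[[[0,0,0],[0,0,0]],[[0,0,0],[0,0,0]],[[0,0,0],[0,0,0]],[[0,0,0],[0,0,0]],[[0,0,0],[0,0,0]],[[0,0,0],[0,0,0]],[[0,0,0],[0,0,0]],[[0,0,0],[0,0,0]],[[0,0,0],[0,0,0]],[[0,0,0],[0,0,0]]]' 0 40
```

```text
time_s: 3.45
position: [0.4886, 0.4535, 0.044]
tool_rot: [[-0.0, 1.0, 0.002], [1.0, 0.0, 0.002], [0.002, 0.002, -1.0]]
ft_force: [-0.3, -0.0, 0.5]
grip_width: 0.0855
gripper_force: 0.0
time_s: 4.45
position: [0.4881, 0.4531, 0.0426]
tool_rot: [[-0.0, 1.0, 0.0], [1.0, 0.0, 0.0], [0.0, 0.0, -1.0]]
ft_force: [-0.9, -0.0, 4.3]
grip_width: 0.0274
gripper_force: 39.5
```

```bash
python3 -m handwheel '[[[0,0,-0.02],[0,0,0]],[[0,0,-0.06],[0,0,0]],[[0,0,-0.12],[0,0,0]],[[0,0,-0.18],[0,0,0]],[[0,0,-0.2],[0,0,0]],[[0,0,-0.2],[0,0,0]],[[0,0,-0.2],[0,0,0]],[[0,0,-0.2],[0,0,0]]]' && python3 - <<'E'
from h import *
im=[]
for n,b in(('scene',(160,130,260,240)),('side',(300,60,260,240))):
    p,d=get_image(n);P=cloud(n,d);np.save(n+'1.npy',d);x,y,w,h=b;im.append(p[y:y+h,x:x+w])
    r=np.hypot(P[...,0]-.488,P[...,1]-.453);
    for lo,hi in((.09,.105),(.1,.13)):
        m=(d>0)&(r<.035)&(P[...,2]>lo)&(P[...,2]<hi);q=P[m];print(n,lo,len(q),len(q)and(q.mean(0),q.min(0),np.ptp(q,0)))
cv2.imwrite('pics/held.png',cv2.resize(np.hstack(im),None,fx=1.5,fy=1.5)[:,:,::-1])
E
```

```text
time_s: 5.25
position: [0.4874, 0.4526, 0.1404]
tool_rot: [[0.0, 1.0, -0.003], [1.0, -0.0, -0.002], [-0.002, -0.003, -1.0]]
ft_force: [-0.0, -0.4, -0.3]
grip_width: 0.0274
gripper_force: 39.5
scene 0.09 12 (array([0.478621  , 0.46239689, 0.10414973]), array([0.47234943, 0.43506658, 0.10287303]), array([0.01846172, 0.04068547, 0.00204839]))
scene 0.1 336 (array([0.48277258, 0.46275846, 0.11673763]), array([0.47061828, 0.43276569, 0.10287303]), array([0.02980884, 0.04504248, 0.02696717]))
side 0.09 13 (array([0.49319502, 0.44473283, 0.10369564]), array([0.47404183, 0.42890246, 0.10162791]), array([0.0260308 , 0.03799713, 0.00328893]))
side 0.1 297 (array([0.49158062, 0.44438207, 0.11628161]), array([0.47215739, 0.42632472, 0.10162791]), array([0.03122341, 0.04637802, 0.02819201]))
```

View pics/held.png

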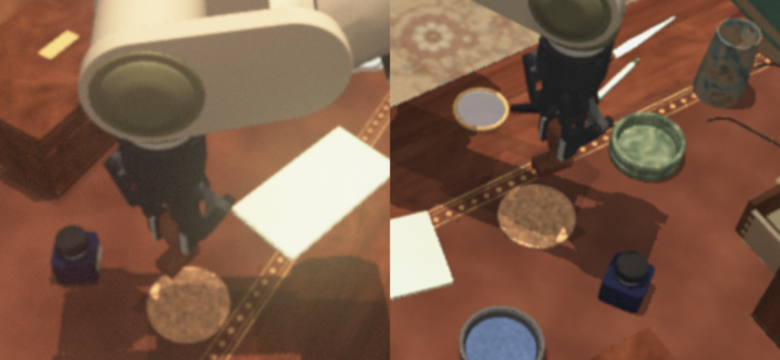

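The stamp is held upright, with its face about 37.5 mm below the TCP. Next I'll carry it over the tin and start down.

```bash
python3 -m handwheel '[[[-0.03,0.025,0],[0,0,0]],[[-0.08,0.065,0],[0,0,0]],[[-0.13,0.107,0],[0,0,0]],[[-0.18,0.148,0],[0,0,0]],[[-0.23,0.189,0],[0,0,0]],[[-0.28,0.23,0],[0,0,0]],[[-0.31,0.255,0],[0,0,0]],[[-0.324,0.266,0],[0,0,0]],[[-0.324,0.266,0],[0,0,0]],[[-0.324,0.266,0],[0,0,0]]]' && python3 -m handwheel '[[[0,0,0.03],[0,0,0]],[[0,0,0.07],[0,0,0]],[[0,0,0.11],[0,0,0]],[[0,0,0.14],[0,0,0]],[[0,0,0.155],[0,0,0]],[[0,0,0.155],[0,0,0]],[[0,0,0.155],[0,0,0]],[[0,0,0.155],[0,0,0]]]' && python3 - <<'E'
from h import *
im=[]
for n,b in(('scene',(140,130,260,240)),('side',(250,130,260,240))):
    p,d=get_image(n);x,y,w,h=b;im.append(p[y:y+h,x:x+w])
cv2.imwrite('pics/tin.png',cv2.resize(np.hstack(im),None,fx=1.5,fy=1.5)[:,:,::-1])
print(observe()['position'],observe()['ft_force'])
E
```

```text
time_s: 6.35
position: [0.6203, 0.2918, 0.1422]
tool_rot: [[-0.001, 1.0, -0.001], [1.0, 0.001, 0.0], [0.0, -0.001, -1.0]]
ft_force: [-0.6, -0.6, -0.8]
grip_width: 0.0273
gripper_force: 39.5
time_s: 7.15
position: [0.6213, 0.2914, 0.0659]
tool_rot: [[-0.0, 1.0, 0.002], [1.0, 0.0, 0.0], [0.0, 0.002, -1.0]]
ft_force: [0.2, -0.2, -0.8]
grip_width: 0.0276
gripper_force: 39.5
[0.62121929 0.29119525 0.06565311] [ 0.44080503 -0.88442452 -0.4356945 ]
```

View pics/tin.png

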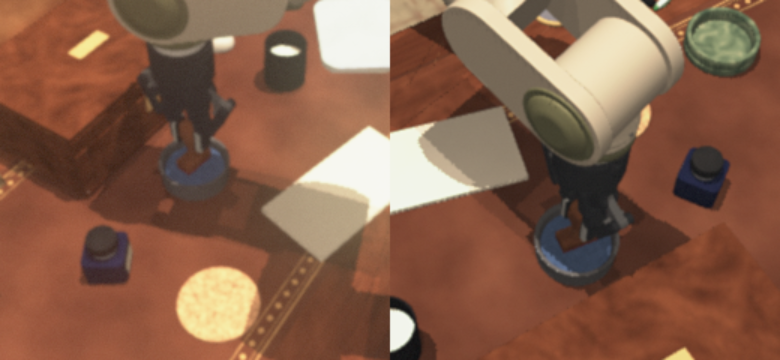

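The foot is in the tin, clear of the rim on all sides, and nothing nearby has moved. Now I'll press the pad.

```bash
python3 -m handwheel '[[[0,0,0.008],[0,0,0]],[[0,0,0.016],[0,0,0]],[[0,0,0.02],[0,0,0]],[[0,0,0.023],[0,0,0]],[[0,0,0.024],[0,0,0]],[[0,0,0.024],[0,0,0]],[[0,0,0.024],[0,0,0]],[[0,0,0.024],[0,0,0]],[[0,0,0.024],[0,0,0]],[[0,0,0.024],[0,0,0]]]'
```

```text
time_s: 8.25
position: [0.621, 0.291, 0.0529]
tool_rot: [[0.0, 1.0, 0.0], [1.0, -0.0, 0.0], [0.0, 0.0, -1.0]]
ft_force: [-0.3, -0.2, 2.9]
grip_width: 0.0277
gripper_force: 39.7
```

The contact force is about 3.4 N above free, so the pad is roughly 3 mm down. I'll go a little further for margin and hold.

```bash
python3 -m handwheel '[[[0,0,0.002],[0,0,0]],[[0,0,0.004],[0,0,0]],[[0,0,0.004],[0,0,0]],[[0,0,0.004],[0,0,0]],[[0,0,0.004],[0,0,0]],[[0,0,0.004],[0,0,0]],[[0,0,0.004],[0,0,0]]]'
```

```text
time_s: 8.95
position: [0.6211, 0.2911, 0.0515]
tool_rot: [[-0.0, 1.0, 0.001], [1.0, 0.0, 0.0], [0.0, 0.001, -1.0]]
ft_force: [-2.1, -0.2, 7.7]
grip_width: 0.0272
gripper_force: 40.0
```

The reading is 7.7 N, so the pad is bottomed out. Now I'll lift, carry the stamp to the far half of the envelope and approach it.

```bash
python3 -m handwheel '[[[0,0,-0.03],[0,0,0]],[[0,0,-0.08],[0,0,0]],[[0,0,-0.14],[0,0,0]],[[0,0,-0.19],[0,0,0]],[[0,0,-0.2],[0,0,0]],[[0,0,-0.2],[0,0,0]],[[0,0,-0.2],[0,0,0]]]' && python3 -m handwheel '[[[-0.002,-0.03,0],[0,0,0]],[[-0.005,-0.09,0],[0,0,0]],[[-0.009,-0.15,0],[0,0,0]],[[-0.012,-0.21,0],[0,0,0]],[[-0.016,-0.27,0],[0,0,0]],[[-0.02,-0.33,0],[0,0,0]],[[-0.022,-0.36,0],[0,0,0]],[[-0.022,-0.374,0],[0,0,0]],[[-0.022,-0.374,0],[0,0,0]],[[-0.022,-0.374,0],[0,0,0]]]' && python3 -m handwheel '[[[0,0,0.03],[0,0,0]],[[0,0,0.07],[0,0,0]],[[0,0,0.12],[0,0,0]],[[0,0,0.16],[0,0,0]],[[0,0,0.18],[0,0,0]],[[0,0,0.185],[0,0,0]],[[0,0,0.185],[0,0,0]],[[0,0,0.185],[0,0,0]]]' && python3 - <<'E'
from h import *
im=[]
for n,b in(('scene',(220,150,260,240)),('side',(180,80,260,240))):
    p,d=get_image(n);x,y,w,h=b;im.append(p[y:y+h,x:x+w])
cv2.imwrite('pics/env.png',cv2.resize(np.hstack(im),None,fx=1.5,fy=1.5)[:,:,::-1])
print(observe()['position'],observe()['ft_force'],observe()['q'])
E
```

```text
time_s: 9.65
position: [0.6204, 0.2908, 0.1488]
tool_rot: [[0.0, 1.0, -0.003], [1.0, -0.0, -0.001], [-0.001, -0.003, -1.0]]
ft_force: [0.6, 0.5, -0.9]
grip_width: 0.0275
gripper_force: 39.5
time_s: 10.65
position: [0.4346, 0.28, 0.1504]
tool_rot: [[0.0, 1.0, -0.0], [1.0, -0.0, -0.0], [-0.0, -0.0, -1.0]]
ft_force: [0.1, -0.2, -0.1]
grip_width: 0.0274
gripper_force: 39.5
time_s: 11.45
position: [0.4346, 0.2802, 0.0591]
tool_rot: [[0.0, 1.0, 0.002], [1.0, -0.0, 0.001], [0.001, 0.002, -1.0]]
ft_force: [0.6, 0.0, -0.5]
grip_width: 0.0274
gripper_force: 39.5
[0.43441709 0.28018017 0.05910994] [ 0.51214653 -0.21177185  0.01044514] [1.96818521e+01 2.98328509e+01 9.36439061e+01 2.36542250e-04
 5.64301888e+01 1.96764975e+01]
```

View pics/env.png

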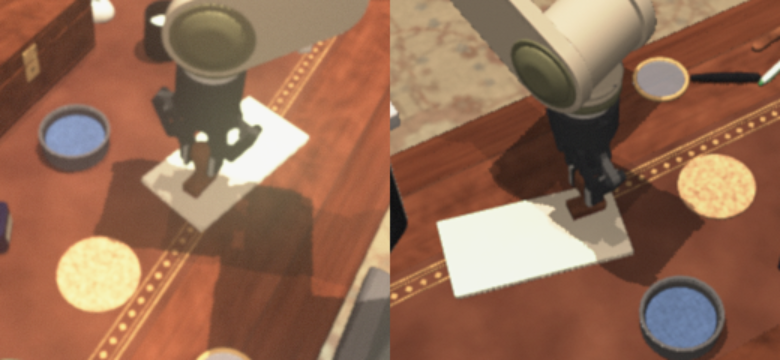

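The foot is over the far half of the envelope, well inside its edges. Now I'll press in small steps.

```bash
python3 -m handwheel '[[[0,0,0.01],[0,0,0]],[[0,0,0.016],[0,0,0]],[[0,0,0.019],[0,0,0]],[[0,0,0.021],[0,0,0]],[[0,0,0.023],[0,0,0]],[[0,0,0.024],[0,0,0]],[[0,0,0.024],[0,0,0]],[[0,0,0.024],[0,0,0]]]'
```

```text
time_s: 12.35
position: [0.434, 0.28, 0.0464]
tool_rot: [[0.0, 1.0, 0.0], [1.0, -0.0, 0.0], [0.0, 0.0, -1.0]]
ft_force: [-0.6, 0.1, -0.1]
grip_width: 0.0274
gripper_force: 39.5
```

```bash
python3 -m handwheel '[[[0,0,0.001],[0,0,0]],[[0,0,0.002],[0,0,0]],[[0,0,0.003],[0,0,0]],[[0,0,0.004],[0,0,0]],[[0,0,0.004],[0,0,0]],[[0,0,0.004],[0,0,0]],[[0,0,0.004],[0,0,0]]]'
```

```text
time_s: 13.05
position: [0.4341, 0.2801, 0.0452]
tool_rot: [[-0.0, 1.0, 0.001], [1.0, 0.0, 0.0], [0.0, 0.001, -1.0]]
ft_force: [-2.2, -1.8, 9.8]
grip_width: 0.0275
gripper_force: 40.2
```

It pressed at 9.8 N. I'll hold briefly, lift, carry the stamp to the coaster and lower it close.

```bash
python3 -m handwheel '[[[0,0,0],[0,0,0]],[[0,0,0],[0,0,0]],[[0,0,0],[0,0,0]],[[0,0,-0.02],[0,0,0]],[[0,0,-0.07],[0,0,0]],[[0,0,-0.13],[0,0,0]],[[0,0,-0.18],[0,0,0]],[[0,0,-0.2],[0,0,0]],[[0,0,-0.2],[0,0,0]],[[0,0,-0.2],[0,0,0]]]' && python3 -m handwheel '[[[0.03,0.009,0],[0,0,0]],[[0.08,0.024,0],[0,0,0]],[[0.13,0.04,0],[0,0,0]],[[0.18,0.055,0],[0,0,0]],[[0.23,0.07,0],[0,0,0]],[[0.28,0.085,0],[0,0,0]],[[0.32,0.098,0],[0,0,0]],[[0.334,0.102,0],[0,0,0]],[[0.334,0.102,0],[0,0,0]],[[0.334,0.102,0],[0,0,0]]]' && python3 -m handwheel '[[[0,0,0.03],[0,0,0]],[[0,0,0.07],[0,0,0]],[[0,0,0.12],[0,0,0]],[[0,0,0.16],[0,0,0]],[[0,0,0.185],[0,0,0]],[[0,0,0.194],[0,0,0]],[[0,0,0.199],[0,0,0]],[[0,0,0.202],[0,0,0]],[[0,0,0.202],[0,0,0]],[[0,0,0.202],[0,0,0]]]'
```

```text
time_s: 14.05
position: [0.4335, 0.2798, 0.1434]
tool_rot: [[0.0, 1.0, -0.002], [1.0, -0.0, -0.001], [-0.001, -0.002, -1.0]]
ft_force: [0.6, -0.5, -1.5]
grip_width: 0.0275
gripper_force: 39.7
time_s: 15.05
position: [0.4847, 0.4462, 0.1436]
tool_rot: [[0.0, 1.0, -0.001], [1.0, -0.0, -0.001], [-0.001, -0.001, -1.0]]
ft_force: [-0.1, 0.6, -0.1]
grip_width: 0.0272
gripper_force: 39.7
time_s: 16.05
position: [0.4852, 0.4472, 0.044]
tool_rot: [[-0.0, 1.0, 0.001], [1.0, 0.0, 0.001], [0.001, 0.001, -1.0]]
ft_force: [-0.3, 0.5, -1.0]
grip_width: 0.0275
gripper_force: 39.7
```

Now to ease it down to light contact.

```bash
python3 -m handwheel '[[[0,0,0.001],[0,0,0]],[[0,0,0.002],[0,0,0]],[[0,0,0.002],[0,0,0]],[[0,0,0.002],[0,0,0]],[[0,0,0.002],[0,0,0]]]'
```

```text
time_s: 16.55
position: [0.4851, 0.4471, 0.0427]
tool_rot: [[-0.0, 1.0, 0.0], [1.0, 0.0, 0.0], [0.0, 0.0, -1.0]]
ft_force: [-0.0, 0.9, 3.3]
grip_width: 0.0273
gripper_force: 40.0
```

It's seated at 3.3 N. Next I'll open the fingers, wait, and rise straight up.

```bash
python3 -m handwheel '[[[0,0,0],[0,0,0]],[[0,0,0],[0,0,0]],[[0,0,0],[0,0,0]],[[0,0,0],[0,0,0]],[[0,0,0],[0,0,0]],[[0,0,0],[0,0,0]],[[0,0,0],[0,0,0]],[[0,0,0],[0,0,0]],[[0,0,0],[0,0,0]],[[0,0,0],[0,0,0]]]' 1 && python3 -m handwheel '[[[0,0,-0.03],[0,0,0]],[[0,0,-0.08],[0,0,0]],[[0,0,-0.15],[0,0,0]],[[0,0,-0.23],[0,0,0]],[[0,0,-0.31],[0,0,0]],[[0,0,-0.38],[0,0,0]],[[0,0,-0.4],[0,0,0]],[[0,0,-0.4],[0,0,0]],[[0,0,-0.4],[0,0,0]],[[0,0,-0.4],[0,0,0]]]' && python3 - <<'E'
from h import *
im=[]
for n,b in(('scene',(130,150,310,240)),('side',(200,80,310,240))):
    p,d=get_image(n);x,y,w,h=b;im.append(p[y:y+h,x:x+w]);P=cloud(n,d)
    r=np.hypot(P[...,0]-.485,P[...,1]-.447);m=(d>0)&(r<.035)&(P[...,2]>.07)&(P[...,2]<.1);q=P[m];print(n,len(q),(q.min(0)+q.max(0))/2,q.max(0)[2])
cv2.imwrite('pics/end.png',cv2.resize(np.hstack(im),None,fx=1.25,fy=1.25)[:,:,::-1])
E
```

```text
time_s: 17.55
position: [0.485, 0.447, 0.0424]
tool_rot: [[0.0, 1.0, 0.0], [1.0, -0.0, 0.0], [0.0, 0.0, -1.0]]
ft_force: [-0.6, -0.5, -0.6]
grip_width: 0.0854
gripper_force: 0.0
time_s: 18.55
position: [0.4846, 0.4467, 0.2402]
tool_rot: [[0.0, 1.0, -0.003], [1.0, -0.0, -0.002], [-0.002, -0.003, -1.0]]
ft_force: [0.8, -0.3, 0.2]
grip_width: 0.0855
gripper_force: 0.0
scene 217 [0.48287755 0.44985063 0.07691184] 0.08375166327616784
side 172 [0.48668344 0.44625146 0.07708568] 0.0841376652523451
```

View pics/end.png

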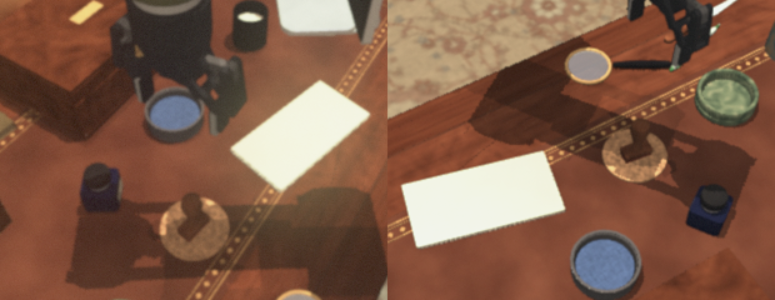

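The stamp stands upright in the middle of the coaster at about (195,228) in the left crop, with its knob top at z ≈ 0.084 m. The envelopes, bottle and tumbler are where they started and the gripper is clear, so I'm handing the job in.

```bash
python3 -c "from rig import close_job; print(close_job())"
```

```text
the job is handed in; nothing more can be done
None
```

The stamp was inked (pad pressed to its stop, 7.7 N), pressed on the top envelope at 9.8 N, and stood upright near the coaster's centre with the gripper clear; the job is handed in after about 19 s of robot time, but no verdict came back.

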